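Stamp the headstock blank through its guide plate

ROBOT

A 7-joint arm with a two-finger parallel gripper is mounted at the origin on the work surface. World frame = base frame: x ahead of the robot, y to its left, z up, the work surface at z = 0. Lengths are in m, angles in degrees, forces in N, time in s.
With the tool pointing down it reaches from about 0.4 to 0.925 m from the base axis. Payload 4.1 kg.
Tool frame: the origin (TCP) lies at the very end of the fingers, on their centre line; the grasp point (between the pads) lies 19 mm behind it; z points along the fingers, y is the line along which they close (so a half turn about z gives the same grasp; the last joint's range is limited). The gripper opens to 85 mm and grips with 20 to 120 N. Pads are 22 mm wide; open, the fingers measure 114 mm over their backs; the gripper's body (76 mm by 85 mm) begins 54 mm behind the grasp point. The pads swing forward as they close: fully open they stand 13 mm farther back than shut.
Start: joints at [65.833, 22.827, 2.584, 88.041, -1.071, 69.15, -2.905], TCP at [0.206, -0.616, 0.231] pointing down, gripper open.
Joint ranges: [-161.44, 161.44], [-28.35, 127.94], [-78.24, 83.42], [0, 140.83], [-78.03, 258.03], [13.02, 114.36], [-168.23, 168.23]. Speed limits (degrees/s): [147.25, 147.25, 180, 180, 180, 180, 180].

INTERFACE

Orientations are given as a 3x3 rotation matrix whose columns are the frame's x, y, z axes.
In Python, from rig import env gives the robot as it stands. The module is installed in compiled form; this text tells all that it offers.
- The arm moves only by the shell command python3 -m handwheel 'ROWS' [OPENING] [FORCE]. ROWS is JSON, a list that holds one entry, the list of rows, each a list of 4 numbers: the shift along the tool's x, y, z in m, then the turn about the tool's z in degrees. In form: [[[x, y, z, turn], ...]]. A call has 1 to 20 rows; each row shifts and turns the commanded pose from where the row before left it, along the tool's axes as they then stand; what a row does not reach is not made up. A row lasts 1/8 s, in which the tool goes at most 62.5 mm and 10.7 degrees, less where a joint would pass 70% of its speed; a pose out of reach is approached as far as the arm can. A call with a gripper value outside its range is refused whole. OPENING is the gripper's target within -1 to 1 (fully open at 1, half-way at 0, shut at -1), set as the call begins (- or left out, the last holds). The fingers move at their own pace and stop on an object; FORCE is the grip in N (left out, the last holds). Time passes only in rows, so rows that do not move let the fingers close. It gives the time, the measured TCP pose, the force, the opening and the grip force at its end, in the units of the state.
- env.get_state(): the state, without advancing time (a new reading comes with each control period).
- env.grab_frame(name): name is "side" or "top" or "wrist"; returns the picture (420x560x3 uint8, red, green, blue); there is no depth.
- env.calibration(name): a dict with "K" (3x3 intrinsics, pixels), "R" (3x3) and "t" (3): a world point X has camera coordinates R X + t. Camera axes: x right, y down, z forward; pixel columns grow to the right and rows downward; lengths in m; the calibration is good to about 2 mm. A picture is of the moment at which its call begins: read the wrist's pose just before it. calibration takes no time and is no camera call; for the wrist camera it gives the pose at the moment of the call.
- env.job_done(): hands the job in; it is judged then, once.
The state is a dict: "clock": time; "joint_pos": joint angles; "qvel": joint speeds; "effort": joint torques, N m; "tool_pos": TCP position; "tool_rot": TCP orientation; "ft_force": force on the tool from outside, world axes, zero at the start; "moment": the same for the moment, N m; "finger_gap": finger opening in m; "gripper_force": force on a finger pad.
Only numpy, scipy, OpenCV 4.12 (cv2) and the standard library are available. Lean on these libraries where they do the work, as an engineer would, in place of code of your own. Each camera call takes 0.05 s, during which the arm holds its last target. There are 200 camera calls.

TASK

Lower the drilled guide plate over the jig's upright rod, keeping it level, until it lies flat on the headstock blank with its window over the scribed oblong and its sides in line with the jig, and let go. Then take the oblong spring stamp, press its die squarely through the window onto the scribed oblong until the spring has given about 6 mm, hold for half a second and lift it straight up without sliding. Last, stand the stamp upright on the free part of the black rubber mat beside the round stamp and let go, leaving the guide in place and everything else on the bench where it is.

Things in the scene. Friction and masses are not known exactly. Their poses are not given: they have to be found in the camera images.
- guide_centre (a point): Guide plate: flat aluminium plate 190 (x) x 76 (y) x 12 mm with a wooden grip block 40 (x) x 24 (y) x 36 mm tall standing on the middle of its top; 350 g, free. This point is on the middle of the plate, 24 mm above its underside (total height 48 mm, the block takes up 12 to 48 mm). x along the plate towards the window end, z up. Pinch the block across its 24 mm.
- guide_hole (a point): Centre of the guide's round 20 mm through hole, at the underside of the plate, 75 mm from the plate's middle towards -x; same axes as guide_centre.
- guide_window (a point): Centre of the guide's oblong through window, 60 (x) x 44 (y) mm, at the underside of the plate, 55 mm from the plate's middle towards +x.
- guide: The same guide plate; origin at the middle of its underside.
- rod_top (a point): Top of the jig's vertical steel rod, 14 mm in diameter with a tapered tip (last 8 mm); it stands on an aluminium base (230 x 110 x 20 mm, fixed to the bench, 20 mm high). The top is 115 mm above the bench and 79 mm above the blank's upper face. Same axes as mark.
- mark (a point): Centre of the scribed oblong (46 x 30 mm light lines) on the upper face of the blank, 36 mm above the bench and 130 mm from the rod's axis along the jig. x along the jig's length, pointing away from the rod, which is also the oblong's long direction; z up. When the guide is seated its window lies over it.
- blank: Dark wooden guitar headstock blank, 175 x 90 x 16 mm, fixed on the jig base; origin under the middle of the jig base at bench height, axes as mark.
- stamp_centre (a point): Oblong spring stamp, 120 mm tall, 420 g, standing upright on its die. This point is on its axis, 60 mm above the die's face. From below: steel die 46 (x) x 30 (y) mm showing for 26 mm, steel housing 52 x 36 mm from 26 to 56 mm, wooden handle 44 (x) x 26 (y) mm from 56 to 120 mm (handle centre 28 mm above this point). z up. Pinch the handle across its 26 mm.
- stamp: The same stamp (housing and handle, carrying the die); origin on its axis at the level of the die's face when the spring is relaxed.
- die_face (a point): Centre of the die's flat lower face, 46 x 30 mm; axes as the stamp.
- die (a joint): Travel of the die up into the stamp's housing in m: 0 relaxed, stop at 0.010. The spring starts to give at 4 N and takes 1 N per mm more (10 N at 6 mm).
- stamp_mat: Black rubber mat, 150 (x) x 90 (y) x 6 mm, fixed on the bench; origin at the centre of its underside. The round stamp stands on its -x half; the +x half is free.
- round_stamp: Another stamp with a round foot 42 mm in diameter, housing 50 mm, and a round handle 30 mm in diameter, 112 mm tall, standing on the mat. Leave it alone; origin at the centre of its underside.
- plane: Hand plane, 160 (x) x 50 x 78 mm, bystander; origin under its middle.
- jar: Amber jar, 58 mm in diameter, 100 mm tall, standing close to the oblong stamp on the stamp's x side (not in the way of fingers closing across the handle's 26 mm); bystander; origin under its middle.
- glue: Glue bottle, 60 mm in diameter, 160 mm tall, bystander; origin under its middle.
- tape: Roll of tape, 100 mm in diameter, 24 mm tall, lying flat, bystander; origin under its middle.
- mug: Steel mug, 80 mm in diameter, 90 mm tall, bystander; origin under its middle.
- clamp: Bar clamp lying flat, 200 mm long, 25 mm high, bystander; origin under the middle of its bar.

How it is judged:
By the outcome, as a careful person would: the job done as asked, in the order asked, and still so for the second after the job is handed in, with the robot touching nothing.
It also fails if it takes over 72 s, if anything falls off the work surface, if the arm or the gripper's body presses on something with over 40 N, if the wrist force passes 120 N, or if a joint passes its speed limit or range.

## Working session

There is one attempt and no reset: what is moved stays moved. The work goes in short steps, Python scripts to look and compute and a shell command to move; the robot and the scene stay as the last step left them, time stands still between calls to the robot, and variables do not carry over. Pictures are saved under pics/ and viewed, at most 13 in all, crops included, and the job is handed in when it is done.

```bash
mkdir -p pics; python3 - <<'E'
from rig import env
import cv2,numpy as np
s=env.get_state();print(s['clock'],s['tool_pos'],np.round(s['tool_rot'],3).tolist(),s['ft_force'],s['finger_gap'])
for n in('top','side'):
    c=env.calibration(n);print(n,np.round(c['K'],1).tolist(),np.round(c['R'],4).tolist(),np.round(c['t'],4))
    cv2.imwrite(f'pics/{n}0.png',cv2.resize(env.grab_frame(n)[:,:,::-1],(800,600),interpolation=cv2.INTER_CUBIC))
E
```

```text
0.0 [ 0.20599337 -0.61582657  0.23025849] [[0.948, 0.317, -0.001], [0.317, -0.948, 0.002], [-0.0, -0.002, -1.0]] [ 0.37986034  0.11648409 -0.22708503] 0.08545404774205086
top [[491.8, 0.0, 278.6], [0.0, 491.8, 211.0], [0.0, 0.0, 1.0]] [[-0.0231, -0.9996, 0.0159], [-0.9965, 0.0218, -0.081], [0.0806, -0.0177, -0.9966]] [-0.0118  0.585   1.2598]
side [[404.9, 0.0, 273.7], [0.0, 404.9, 214.8], [0.0, 0.0, 1.0]] [[-0.7404, -0.6719, -0.0168], [-0.4993, 0.5666, -0.6556], [0.45, -0.477, -0.755]] [0.4307 0.3431 0.7229]
```

View pics/top0.png

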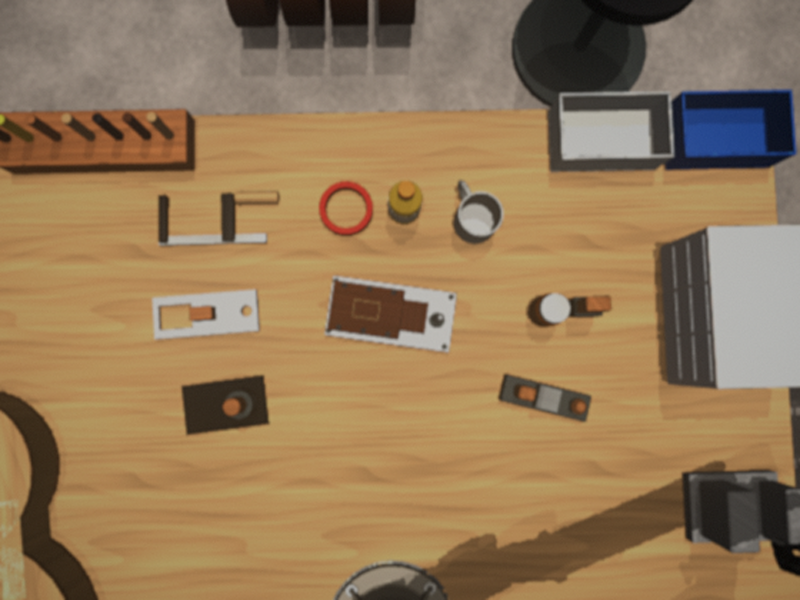

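View pics/side0.png

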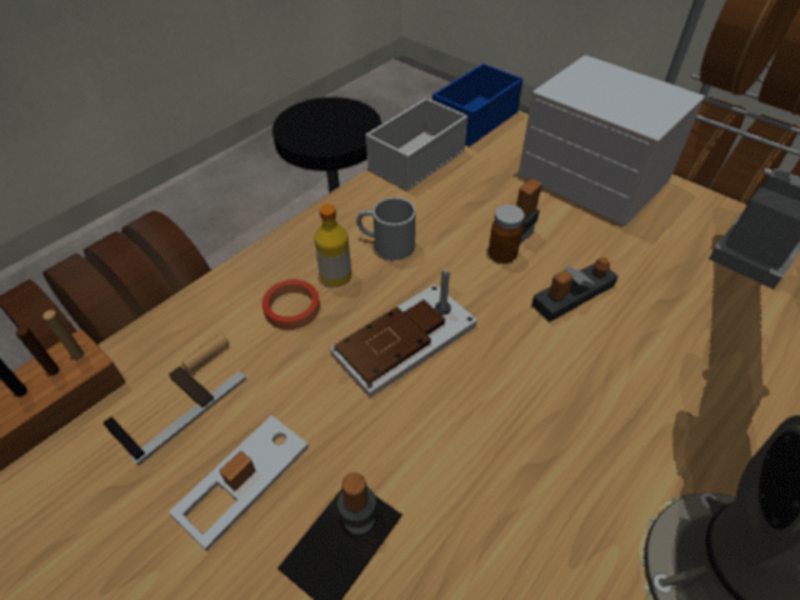

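The top view shows the guide at (205,313) with its hole at (246,311), the mark at (366,310), the rod top at (437,320), the stamp handle top at (598,303), and the mat at (225,405) with the round stamp on its right half. The side view agrees.

```bash
cat > h.py <<'E'
from rig import env
import cv2,numpy as np
def px(cal,u,v,z):
    d=cal['R'].T@np.linalg.solve(np.array(cal['K']),[u,v,1]); o=-np.array(cal['R']).T@np.array(cal['t'])
    return o+d*(z-o[2])/d[2]
def proj(cal,X):
    p=np.array(cal['K'])@(np.array(cal['R'])@np.array(X)+cal['t']); return p[:2]/p[2]
def yaw(): # direction of tool x in world, deg
    R=np.array(env.get_state()['tool_rot']); return np.degrees(np.arctan2(R[1,0],R[0,0]))
def delta(target): # world -> tool axes
    s=env.get_state(); return np.array(s['tool_rot']).T@(np.array(target)-s['tool_pos'])
E
python3 - <<'E'
from h import *
c=env.calibration('top');k=.7
for n,u,v,z in [('gc1',152,298,.012),('gc2',256,290,.012),('gc3',259,331,.012),('gc4',156,340,.012),('hole',246,311,.012),('block',202,313,.048),('mark',366,310,.036),('rod',437,320,.115),('stamp',598,303,.12),('m1',182,386,.006),('m2',264,376,.006),('m3',268,424,.006),('m4',187,433,.006),('round',232,407,.112),('b1',333,277,.02),('b2',455,293,.02),('b3',448,351,.02),('b4',327,335,.02),('jar',555,309,.1)]:
    print(n,np.round(px(c,u*k,v*k,z),3))
print(yaw())
w=env.calibration('wrist');s=env.get_state()
R=np.array(s['tool_rot']);print('wrist cam in tool',R.T@(-w['R'].T@w['t']-s['tool_pos']),np.round(w['R']@R,3).tolist(),w['K'][0])
E
```

```text
gc1 [0.602 0.426 0.012]
gc2 [0.612 0.236 0.012]
gc3 [0.537 0.231 0.012]
gc4 [0.525 0.418 0.012]
hole [0.574 0.254 0.012]
block [0.57  0.325 0.048]
mark [0.569 0.033 0.036]
rod [ 0.544 -0.089  0.115]
stamp [ 0.567 -0.363  0.12 ]
m1 [0.44  0.373 0.006]
m2 [0.454 0.223 0.006]
m3 [0.367 0.217 0.006]
m4 [0.355 0.363 0.006]
round [0.406 0.259 0.112]
b1 [0.632 0.093 0.02 ]
b2 [ 0.598 -0.13   0.02 ]
b3 [ 0.492 -0.114  0.02 ]
b4 [0.526 0.106 0.02 ]
jar [ 0.559 -0.294  0.1  ]
18.499917583684347
wrist cam in tool [ 0.06500292  0.00039997 -0.14280659] [[0.0, 1.0, 0.001], [-0.965, 0.001, -0.262], [-0.262, -0.001, 0.965]] [378.75141658   0.         281.3691664 ]
```

```bash
python3 -m handwheel '[[[0,0,0,-10.7],[0,0,0,-10.7],[0,0,0,-10.7],[0,0,0,-10.7],[0,0,0,-10.7],[0,0,0,-10.7],[0,0,0,-10.7]]]' 1
python3 -m handwheel '[[[0.03,0.013,0,0],[0.046,0.021,0,0],[0.046,0.021,0,0],[0.046,0.021,0,0],[0.046,0.021,0,0],[0.046,0.021,0,0],[0.046,0.021,0,0],[0.046,0.021,0,0],[0.046,0.021,0,0],[0.046,0.021,0,0],[0.046,0.021,0,0],[0.046,0.021,0,0],[0.046,0.021,0,0],[0.046,0.021,0,0],[0.046,0.021,0,0],[0.046,0.021,0,0],[0.046,0.021,0,0],[0.046,0.021,0,0],[0.046,0.021,0,0],[0.046,0.021,0,0]]]'
python3 - <<'E'
from h import *
c=env.calibration('wrist');print(yaw(),delta([.569,.328,.2]),env.get_state()['clock'])
np.savez('w1.npz',**c)
cv2.imwrite('pics/w1.png',cv2.resize(env.grab_frame('wrist')[:,:,::-1],(800,600),interpolation=cv2.INTER_CUBIC))
E
```

```text
clock: 0.98
tool_pos: [0.206, -0.6161, 0.2307]
tool_rot: [[-0.065, 0.998, -0.0], [0.998, 0.065, 0.001], [0.001, -0.0, -1.0]]
ft_force: [-0.3, -0.5, 0.2]
finger_gap: 0.0856
gripper_force: 0.0
clock: 3.48
tool_pos: [0.5645, 0.3113, 0.2305]
tool_rot: [[-0.059, 0.998, -0.001], [0.998, 0.059, -0.001], [-0.001, -0.001, -1.0]]
ft_force: [0.4, -0.7, 0.2]
finger_gap: 0.0852
gripper_force: 0.0
93.35999524163562 [0.01638676 0.00552445 0.03048424] 3.475
```

View pics/w1.png

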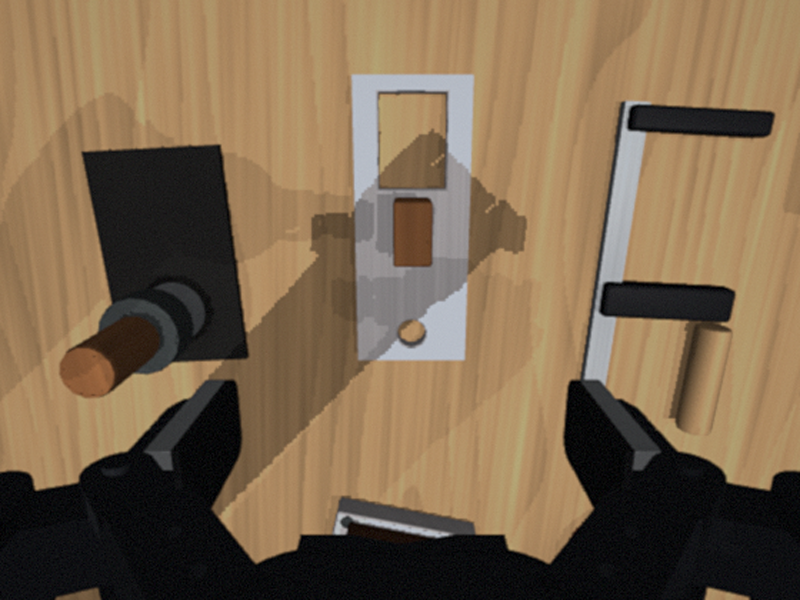

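The wrist view shows the plate's top corners at (352,74), (474,74), (465,360) and (358,360), the block at about (413,232), and the mat corners at (83,153), (220,145) and (247,357).

```bash
python3 - <<'E'
from h import *
c=dict(np.load('w1.npz'));k=.7
P=[px(c,u*k,v*k,.012)[:2] for u,v in [(352,74),(474,74),(465,360),(358,360)]]
print(np.round(P,4).tolist(),'ctr',np.mean(P,0))
x=P[0]+P[1]-P[2]-P[3];print('yaw',np.degrees(np.arctan2(x[1],x[0])),np.linalg.norm(x)/2)
print('hole',px(c,412*k,331*k,.012)); print('block',[np.round(px(c,u*k,v*k,.048),4) for u,v in[(395,199),(432,199),(432,266),(394,266)]])
M=[px(c,u*k,v*k,.006)[:2] for u,v in[(83,153),(220,145),(247,357)]];print('mat',np.round(M,4).tolist(),(M[0]+M[2])/2)
b=np.mean(P,0);print(delta([*b,.02]))
E
```

```text
[[0.5254, 0.421], [0.6011, 0.4255], [0.6125, 0.2356], [0.5363, 0.2311]] ctr [0.5688209  0.32829391]
yaw 93.36256948375099 0.19024731488512137
hole [0.57337292 0.25512951 0.012     ]
block [array([0.5567, 0.349 , 0.048 ]), array([0.5786, 0.3503, 0.048 ]), array([0.5816, 0.3099, 0.048 ]), array([0.5583, 0.3085, 0.048 ])]
mat [[0.3502, 0.3631], [0.4402, 0.3735], [0.4554, 0.2261]] [0.4027967  0.29462509]
[0.00644977 0.00521927 0.21047409]
```

```bash
python3 -m handwheel '[[[0.0065,0.005,0.03,0],[0,0,0.05,0],[0,0,0.05,0],[0,0,0.04,0],[0,0,0.025,0],[0,0,0.015,0],[0,0,0,0],[0,0,0,0]]]'
python3 -c "
from h import *
print(delta([.5688,.3283,.02]))"
python3 -m handwheel '[[[0,0,0,0],[0,0,0,0],[0,0,0,0],[0,0,0,0],[0,0,0,0],[0,0,0,0],[0,0,0,0],[0,0,0,0]]]' -1 80
```

```text
clock: 4.53
tool_pos: [0.5693, 0.3178, 0.0225]
tool_rot: [[-0.059, 0.998, 0.002], [0.998, 0.059, 0.001], [0.001, 0.002, -1.0]]
ft_force: [0.8, -0.1, 0.7]
finger_gap: 0.0853
gripper_force: 0.0
[0.01055062 0.00016733 0.00248747]
clock: 5.52
tool_pos: [0.5691, 0.3174, 0.0219]
tool_rot: [[-0.059, 0.998, 0.001], [0.998, 0.059, 0.0], [0.0, 0.001, -1.0]]
ft_force: [0.1, -0.5, 5.4]
finger_gap: 0.0229
gripper_force: 80.0
```

```bash
python3 -m handwheel '[[[0,0,-0.01,0],[0,0,-0.02,0],[0,0,-0.04,0],[0,0,-0.05,0],[0,0,-0.05,0],[0,0,-0.04,0],[0,0,-0.02,0],[-0.02,0.006,0,0],[-0.04,0.012,0,0],[-0.04,0.012,0,0],[-0.04,0.012,0,0],[-0.04,0.012,0,0],[-0.04,0.012,0,0],[-0.04,0.012,0,0],[-0.04,0.012,0,0],[-0.024,0.01,0,0],[-0.01,0,0,0],[0,0,0,6],[0,0,0,6],[0,0,0,0]]]'
python3 -m handwheel '[[[0,0,0,0],[0,0,0,0]]]'
python3 - <<'E'
from h import *
c=env.calibration('wrist');f=env.grab_frame('wrist');s=env.get_state()
print(yaw(),s['tool_pos'])
np.savez('w2.npz',**c)
cv2.imwrite('pics/w2.png',cv2.resize(f[:,:,::-1],(800,600),interpolation=cv2.INTER_CUBIC))
E
```

```text
clock: 8.02
tool_pos: [0.6873, -0.0083, 0.251]
tool_rot: [[0.145, 0.989, -0.001], [0.989, -0.145, 0.001], [0.0, -0.001, -1.0]]
ft_force: [-0.4, 0.5, -3.5]
finger_gap: 0.0229
gripper_force: 79.1
clock: 8.28
tool_pos: [0.688, -0.0098, 0.2512]
tool_rot: [[0.148, 0.989, -0.0], [0.989, -0.148, 0.0], [0.0, -0.0, -1.0]]
ft_force: [-0.4, 0.3, -3.5]
finger_gap: 0.0222
gripper_force: 79.1
81.4626052677572 [ 0.68800792 -0.01004358  0.2511896 ]
```

View pics/w2.png

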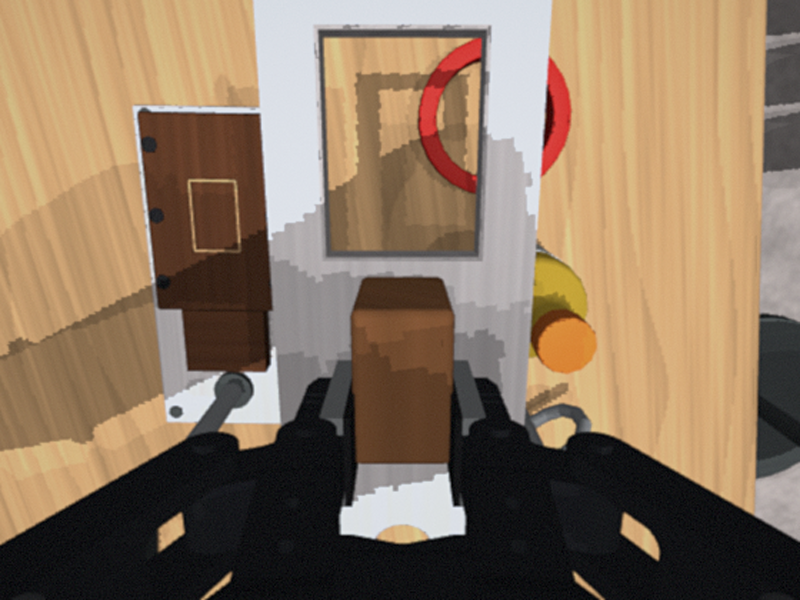

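The view shows the mark's corners at (188,180), (237,180), (240,251) and (194,252), the rod foot at about (234,389), and the held plate's window at (316,28), (491,28), (482,257) and (325,259). The base's left edge runs from (134,106) to (168,422).

```bash
python3 - <<'E'
from h import *
c=dict(np.load('w2.npz'));k=.7
s=env.get_state();R=np.array(s['tool_rot']);p=s['tool_pos']
Q=lambda L,z:np.array([px(c,u*k,v*k,z)[:2] for u,v in L])
M=Q([(188,180),(237,180),(240,251),(194,252)],.036);m=M.mean(0);x=M[0]+M[1]-M[2]-M[3];d=M[1]-M[0]+M[2]-M[3]
print('mark',m,np.linalg.norm(x)/2,np.degrees(np.arctan2(x[1],x[0])),np.linalg.norm(d)/2)
B=Q([(134,106),(168,422)],.02);e=B[0]-B[1];a=np.arctan2(e[1],e[0]);print('edge yaw',np.degrees(a),np.linalg.norm(e))
print('rod foot',Q([(234,389)],.02),Q([(234,389)],.03),'pred',m-.13*np.array([np.cos(a),np.sin(a)]))
zt=p[2]-.0219+.012
W=Q([(316,28),(491,28),(482,257),(325,259)],zt);w=W.mean(0);x=W[0]+W[1]-W[2]-W[3]
print('window rel tool',R.T[:2,:2]@(w-p[:2]),np.linalg.norm(x)/2,'yaw rel',np.degrees(np.arctan2(x[1],x[0]))-yaw(), 'width',np.linalg.norm(W[1]-W[0]),np.linalg.norm(W[2]-W[3]))
E
```

```text
mark [0.56827579 0.03220759] 0.04690499292460761 79.94662339661873 0.03133346038074808
edge yaw 80.61650063301472 0.22825699048507625
rod foot [[ 0.54621241 -0.09679099]] [[ 0.55024202 -0.0927392 ]] pred [ 0.54708035 -0.0960529 ]
window rel tool [ 0.06600038 -0.00063501] 0.06018915500109149 yaw rel 0.07248446040877354 width 0.04508636733263522 0.04501150082532288
```

```bash
python3 -m handwheel '[[[0,0,0,0.9],[-0.005,-0.0145,0,0],[-0.01,-0.03,0,0],[-0.01,-0.03,0,0],[-0.01,-0.03,0,0],[-0.0088,-0.02,0.02,0],[0,0,0.02,0],[0,0,0.02,0],[0,0,0.02,0],[0,0,0,0],[0,0,0,0]]]'
python3 - <<'E'
from h import *
print(yaw(),delta([.5581,-.033,.058]))
for n in('top','side'):
    f=env.grab_frame(n);c=env.calibration(n);u=proj(c,[.547,-.096,.115]);print(n,u)
    x,y=map(int,u);cv2.imwrite(f'pics/{n}1.png',cv2.resize(f[max(y-50,0):y+50,max(x-66,0):x+67,::-1],None,fx=5.5,fy=5.5,interpolation=cv2.INTER_CUBIC))
a=cv2.imread('pics/top1.png');b=cv2.imread('pics/side1.png');cv2.imwrite('pics/both1.png',cv2.resize(np.hstack([a,b[:a.shape[0]]]),(800,300)))
E
```

```text
clock: 9.7
tool_pos: [0.5588, -0.0326, 0.1717]
tool_rot: [[0.165, 0.986, 0.001], [0.986, -0.165, 0.0], [0.001, 0.001, -1.0]]
ft_force: [-0.2, 0.4, -4.3]
finger_gap: 0.0224
gripper_force: 79.2
80.52264352345064 [-0.00059005 -0.00072392  0.11365238]
top [308.89900557 222.76448377]
side [312.26696837 188.72309212]
```

View pics/both1.png

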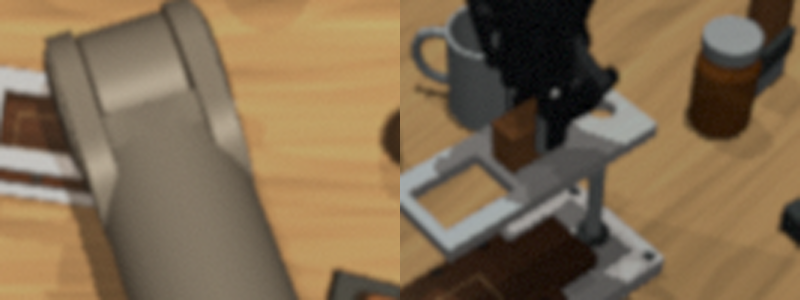

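The side view shows the plate level just above the rod, with the hole near the rod's axis; the arm hides it in the top view. I'll lower slowly and watch the force.

```bash
python3 -m handwheel '[[[-0.0006,-0.0007,0.008,0],[0,0,0.01,0],[0,0,0.01,0],[0,0,0.01,0],[0,0,0.008,0],[0,0,0.004,0],[0,0,0,0],[0,0,0,0]]]'
```

```text
clock: 10.8
tool_pos: [0.5577, -0.0334, 0.1216]
tool_rot: [[0.165, 0.986, 0.001], [0.986, -0.165, -0.0], [-0.0, 0.001, -1.0]]
ft_force: [0.2, 0.1, -3.1]
finger_gap: 0.0228
gripper_force: 79.3
```

```bash
python3 -m handwheel '[[[0,0,0.01,0],[0,0,0.012,0],[0,0,0.012,0],[0,0,0.012,0],[0,0,0.01,0],[0,0,0.003,0],[0,0,0.002,0],[0,0,0,0],[0,0,0,0]]]'
```

```text
clock: 11.92
tool_pos: [0.5577, -0.0335, 0.0607]
tool_rot: [[0.165, 0.986, 0.001], [0.986, -0.165, -0.0], [-0.0, 0.001, -1.0]]
ft_force: [-0.5, 0.3, -3.9]
finger_gap: 0.0228
gripper_force: 79.3
```

```bash
python3 -m handwheel '[[[0,0,0.001,0],[0,0,0.001,0],[0,0,0.001,0],[0,0,0,0],[0,0,0,0]]]'; python3 -m handwheel '[[[0,0,0.0005,0],[0,0,0.0005,0],[0,0,0,0],[0,0,0,0]]]'
```

```text
clock: 12.55
tool_pos: [0.5574, -0.0335, 0.0579]
tool_rot: [[0.165, 0.986, 0.0], [0.986, -0.165, -0.001], [-0.001, 0.0, -1.0]]
ft_force: [-3.0, -1.3, 5.7]
finger_gap: 0.0224
gripper_force: 80.3
clock: 13.05
tool_pos: [0.5573, -0.0335, 0.0578]
tool_rot: [[0.165, 0.986, -0.0], [0.986, -0.165, -0.001], [-0.001, -0.0, -1.0]]
ft_force: [-6.5, -0.8, 12.9]
finger_gap: 0.0225
gripper_force: 81.8
```

```bash
python3 -m handwheel '[[[0,0,0,0],[0,0,0,0],[0,0,0,0],[0,0,0,0],[0,0,-0.01,0],[0,0,-0.03,0],[0,0,-0.05,0],[0,0,-0.05,0],[0,0,-0.03,0],[0,0,-0.01,0],[0,0,0,0],[0,0,0,0]]]' 1
python3 - <<'E'
from h import *
c=env.calibration('wrist');f=env.grab_frame('wrist');s=env.get_state()
print(yaw(),s['tool_pos'])
np.savez('w3.npz',**c)
cv2.imwrite('pics/w3.png',cv2.resize(f[:,:,::-1],(800,600),interpolation=cv2.INTER_CUBIC))
E
```

```text
clock: 14.55
tool_pos: [0.5563, -0.0336, 0.2347]
tool_rot: [[0.165, 0.986, -0.003], [0.986, -0.165, 0.0], [-0.0, -0.003, -1.0]]
ft_force: [0.7, -0.5, 0.0]
finger_gap: 0.0856
gripper_force: 0.0
80.50307676426964 [ 0.55633608 -0.03356436  0.23464786]
```

View pics/w3.png

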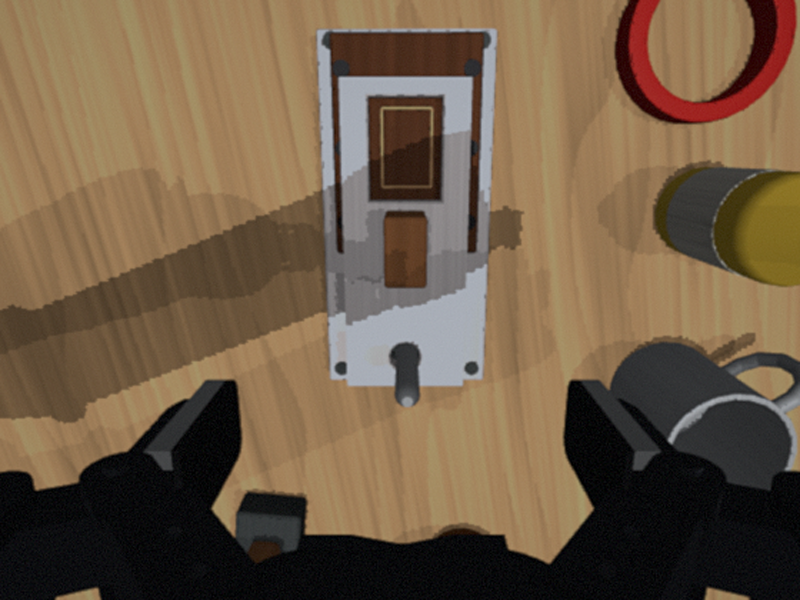

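The view shows the guide seated flat on the blank with the rod through its hole. The mark, at (381–433, 108–188), is centred in the window, at (369–443, 96–200). Next is the stamp.

```bash
python3 -m handwheel '[[[0,0,-0.03,0],[-0.02,0.004,0,0],[-0.04,0.008,0,0],[-0.04,0.008,0,0],[-0.04,0.008,0,0],[-0.04,0.008,0,0],[-0.04,0.008,0,0],[-0.04,0.008,0,0],[-0.04,0.008,0,0],[-0.02,0.005,0,0],[0,0,0,0],[0,0,0,0]]]'
python3 - <<'E'
from h import *
c=env.calibration('wrist');f=env.grab_frame('wrist');s=env.get_state()
print(yaw(),s['tool_pos'])
np.savez('w4.npz',**c)
cv2.imwrite('pics/w4.png',cv2.resize(f[:,:,::-1],(800,600),interpolation=cv2.INTER_CUBIC))
c=dict(np.load('w3.npz'));k=.7
Q=lambda L,z:np.array([px(c,u*k,v*k,z)[:2] for u,v in L])
for n,L,z in [('win',[(369,96),(443,96),(442,200),(370,200)],.048),('mark',[(381,108),(433,108),(433,188),(381,188)],.036)]:
    W=Q(L,z);x=W[0]+W[1]-W[2]-W[3];print(n,W.mean(0),np.linalg.norm(x)/2,np.degrees(np.arctan2(x[1],x[0])))
E
```

```text
clock: 16.1
tool_pos: [0.5691, -0.3573, 0.2661]
tool_rot: [[0.162, 0.987, -0.0], [0.987, -0.162, 0.002], [0.002, -0.0, -1.0]]
ft_force: [0.8, 0.8, 0.2]
finger_gap: 0.0858
gripper_force: 0.0
80.68987813543336 [ 0.56928626 -0.35714318  0.26644169]
win [0.56792455 0.03171563] 0.05885238934850959 80.63051222132884
mark [0.56861906 0.03194592] 0.04690851497553789 80.65815723778009
```

View pics/w4.png

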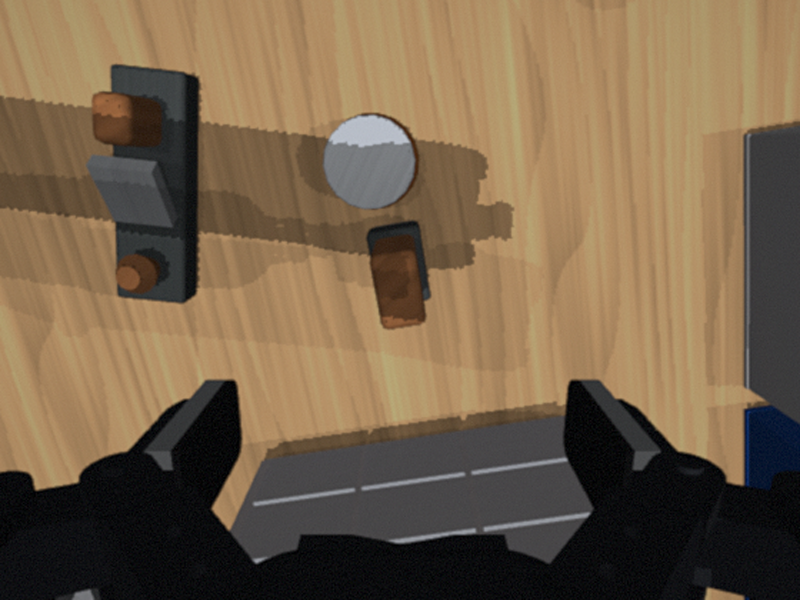

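The oblong stamp's handle is at about (398,285) and the jar at (370,160). I'll enlarge the handle.

```bash
python3 - <<'E'
import cv2
a=cv2.imread('pics/w4.png')[200:350,330:480];b=cv2.convertScaleAbs(cv2.resize(a,(600,600),interpolation=cv2.INTER_CUBIC),alpha=1.8)
cv2.imwrite('pics/w4c.png',b)
E
```

```text
(no output)
```

View pics/w4c.png

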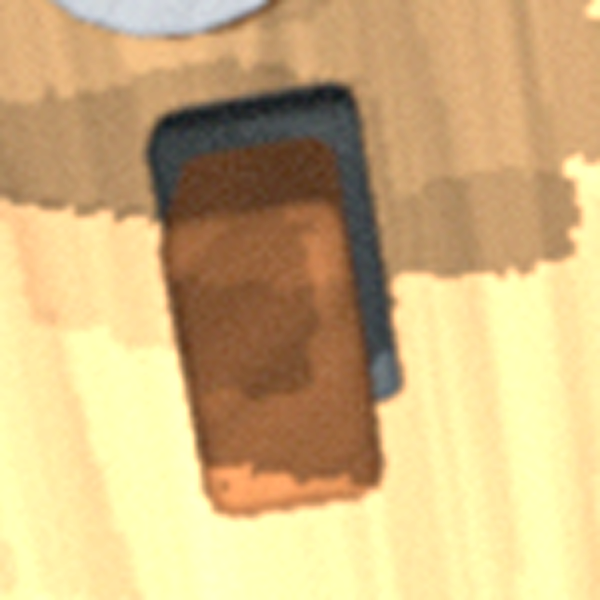

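The handle top's corners in the crop are (163,222), (343,200), (384,488) and (215,517). The housing's visible corners are (150,122), (355,87) and (402,398).

```bash
python3 - <<'E'
from h import *
c=dict(np.load('w4.npz'));k=.7
Q=lambda L,z:np.array([px(c,(u/4+330)*k,(v/4+200)*k,z)[:2] for u,v in L])
W=Q([(163,222),(343,200),(384,488),(215,517)],.12);x=W[0]+W[1]-W[2]-W[3];m=W.mean(0)
a=np.degrees(np.arctan2(x[1],x[0]));print(m,a,np.linalg.norm(x)/2,np.linalg.norm(W[1]-W[0]))
H=Q([(150,122),(355,87),(402,398)],.056);h=(H[0]+H[2])/2;e=H[1]-H[2];print('housing',h,np.degrees(np.arctan2(e[1],e[0])))
y=yaw();print('turn',y-a)
s=env.get_state();A=np.radians(a);d=np.append(m,.075)-s['tool_pos']
print('now',delta([*m,.075]))
E
```

```text
[ 0.56513279 -0.36495526] 89.38776374773869 0.041880119292532374 0.024545368357054734
housing [ 0.56504007 -0.3644926 ] 89.7409679568528
turn -8.697885612305328
now [-0.00859053 -0.0028428   0.19143229]
```

```bash
python3 -m handwheel '[[[-0.0086,-0.0028,0,0],[0,0,0,-8.9],[0,0,0.03,0],[0,0,0.05,0],[0,0,0.05,0],[0,0,0.04,0],[0,0,0.02,0],[0,0,0,0],[0,0,0,0]]]'
python3 -c "
from h import *
print(yaw(),delta([.5651,-.3647,.075]))"
```

```text
clock: 17.27
tool_pos: [0.5659, -0.3683, 0.0784]
tool_rot: [[0.01, 1.0, 0.003], [1.0, -0.01, -0.002], [-0.002, 0.003, -1.0]]
ft_force: [-0.1, -0.5, 0.6]
finger_gap: 0.0849
gripper_force: 0.0
89.4009144705732 [ 0.00362254 -0.00085544  0.00339226]
```

```bash
python3 -m handwheel '[[[0.0036,-0.0009,0.003,0],[0,0,0,0]]]'
python3 -m handwheel '[[[0,0,0,0],[0,0,0,0],[0,0,0,0],[0,0,0,0],[0,0,0,0],[0,0,0,0],[0,0,0,0]]]' -1 90
```

```text
clock: 17.52
tool_pos: [0.564, -0.3639, 0.0742]
tool_rot: [[0.01, 1.0, 0.001], [1.0, -0.01, -0.001], [-0.001, 0.001, -1.0]]
ft_force: [-1.4, 0.1, -0.4]
finger_gap: 0.0855
gripper_force: 0.0
clock: 18.4
tool_pos: [0.5639, -0.3642, 0.0735]
tool_rot: [[0.01, 1.0, 0.001], [1.0, -0.01, -0.0], [-0.0, 0.001, -1.0]]
ft_force: [1.3, 0.7, 2.0]
finger_gap: 0.0246
gripper_force: 87.8
```

```bash
python3 -m handwheel '[[[0,0,-0.01,0],[0,0,-0.02,0],[0,0,-0.04,0],[0,0,-0.05,0],[0,0,-0.04,0],[0,0,-0.02,0],[0.02,0,0,0],[0.042,0,0,0],[0.042,0,0,0],[0.042,0,0,0],[0.042,0,0,0],[0.042,0,0,0],[0.042,0,0,0],[0.042,0,0,0],[0.042,0,0,0],[0.03,0,0,0],[0.01,0,0,8.7],[0,0,0,0],[0,0,0,0],[0,0,0,0]]]'
python3 - <<'E'
from h import *
print(yaw(),delta([.5685,.032,.1095]))
c=env.calibration('wrist');f=env.grab_frame('wrist');s=env.get_state()
np.savez('w5.npz',**c)
cv2.imwrite('pics/w5.png',cv2.resize(f[:,:,::-1],(800,600),interpolation=cv2.INTER_CUBIC))
E
```

```text
clock: 20.9
tool_pos: [0.5674, 0.0308, 0.2527]
tool_rot: [[0.162, 0.987, -0.001], [0.987, -0.162, -0.0], [-0.001, -0.001, -1.0]]
ft_force: [-0.1, 0.1, -4.8]
finger_gap: 0.0254
gripper_force: 88.7
80.6746531955653 [0.00147043 0.00108155 0.14318129]
```

View pics/w5.png

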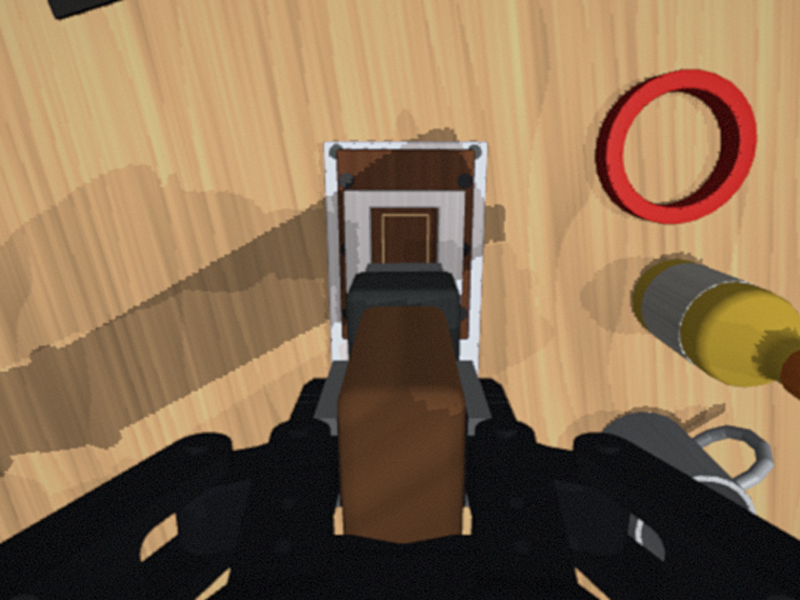

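```bash
python3 - <<'E'
from h import *
c=dict(np.load('w5.npz'));k=.7
s=env.get_state();R=np.array(s['tool_rot']);p=np.array(s['tool_pos'])
for n,L,z in [('die',[(368,265),(446,265)],p[2]-.0735),('hous',[(348,282),(461,282)],p[2]-.0735+.056),('mark',[(383,214),(431,214)],.036),('win',[(371,207),(439,207)],.048)]:
    print(n,[np.round((R.T@(px(c,u*k,v*k,z)-p))[:2],4) for u,v in L])
E
```

```text
die [array([ 0.0204, -0.015 ]), array([0.0205, 0.0167])]
hous [array([ 0.0268, -0.0175]), array([0.0268, 0.0169])]
mark [array([ 0.0251, -0.0139]), array([0.0252, 0.0178])]
win [array([ 0.0309, -0.0211]), array([0.0309, 0.0222])]
```

```bash
python3 -m handwheel '[[[0.002,0.001,0.01,0],[0,0,0.03,0],[0,0,0.03,0],[0,0,0.03,0],[0,0,0.02,0],[0,0,0.01,0],[0,0,0.005,0],[0,0,0,0],[0,0,0,0]]]'
python3 -c "
from h import *
print(yaw(),delta([.5687,.0324,.1095]))"
```

```text
clock: 22.08
tool_pos: [0.5698, 0.0337, 0.1192]
tool_rot: [[0.162, 0.987, 0.002], [0.987, -0.162, -0.0], [0.0, 0.002, -1.0]]
ft_force: [0.1, 0.3, -3.4]
finger_gap: 0.0253
gripper_force: 88.5
80.69518295977379 [-0.00150139 -0.00083878  0.00968414]
```

```bash
python3 -m handwheel '[[[-0.001,-0.0005,0,0],[0,0,0.003,0],[0,0,0.003,0],[0,0,0.002,0],[0,0,0,0],[0,0,0,0]]]'
python3 -m handwheel '[[[0,0,0.001,0],[0,0,0.001,0],[0,0,0.001,0],[0,0,0,0]]]'
```

```text
clock: 22.82
tool_pos: [0.5685, 0.0327, 0.1103]
tool_rot: [[0.162, 0.987, 0.0], [0.987, -0.162, -0.0], [-0.0, 0.0, -1.0]]
ft_force: [0.1, 0.9, -4.1]
finger_gap: 0.0253
gripper_force: 88.7
clock: 23.32
tool_pos: [0.5687, 0.0328, 0.1078]
tool_rot: [[0.162, 0.987, 0.001], [0.987, -0.162, -0.0], [-0.0, 0.001, -1.0]]
ft_force: [-1.2, -0.8, 2.6]
finger_gap: 0.0254
gripper_force: 89.7
```

```bash
python3 -m handwheel '[[[0,0,0.001,0],[0,0,0.001,0],[0,0,0.001,0],[0,0,0.001,0],[0,0,0,0]]]'
```

```text
clock: 23.95
tool_pos: [0.5688, 0.0328, 0.1039]
tool_rot: [[0.162, 0.987, 0.001], [0.987, -0.162, -0.0], [-0.0, 0.001, -1.0]]
ft_force: [-2.2, -1.2, 6.3]
finger_gap: 0.0251
gripper_force: 90.2
```

```bash
python3 -m handwheel '[[[0,0,0,0],[0,0,0,0],[0,0,0,0],[0,0,0,0],[0,0,0,0],[0,0,0,0]]]'
python3 -m handwheel '[[[0,0,-0.002,0],[0,0,-0.003,0],[0,0,-0.004,0],[0,0,-0.005,0],[0,0,-0.01,0],[0,0,-0.03,0],[0,0,-0.04,0],[0,0,-0.04,0],[0,0,-0.02,0],[0,0,0,0],[0,0,0,0]]]'
python3 - <<'E'
from h import *
a=np.radians(95.5);u=np.array([np.cos(a),np.sin(a)])
t=np.array([.4028,.2946])+.041*u
print(t,yaw(),delta([*t,.082]))
E
```

```text
clock: 24.7
tool_pos: [0.5688, 0.0328, 0.104]
tool_rot: [[0.162, 0.987, 0.001], [0.987, -0.162, -0.0], [-0.0, 0.001, -1.0]]
ft_force: [-1.9, 0.2, 7.2]
finger_gap: 0.025
gripper_force: 90.2
clock: 26.08
tool_pos: [0.5675, 0.0324, 0.2561]
tool_rot: [[0.162, 0.987, -0.002], [0.987, -0.162, -0.0], [-0.001, -0.002, -1.0]]
ft_force: [-1.0, -0.5, -4.3]
finger_gap: 0.0248
gripper_force: 89.0
[0.39887032 0.33541124] 80.70320756085627 [ 0.27192178 -0.21500662  0.17428075]
```

```bash
python3 -m handwheel '[[[0.014,-0.011,0,0],[0.033,-0.026,0,0],[0.033,-0.026,0,0],[0.033,-0.026,0,0],[0.033,-0.026,0,0],[0.033,-0.026,0,0],[0.033,-0.026,0,0],[0.033,-0.026,0,0],[0.02,-0.016,0,0],[0.007,-0.006,0,0],[0,0,0,-7.7],[0,0,0,-7.7],[0,0,0.04,0],[0,0,0.04,0],[0,0,0.03,0],[0,0,0.01,0],[0,0,0,0],[0,0,0,0],[0,0,0,0]]]'
python3 - <<'E'
from h import *
print(yaw(),delta([.3985,.3354,.0797]))
f=env.grab_frame('side')
c=env.calibration('side');x,y=map(int,proj(c,[.40,.31,.06]));print(x,y)
cv2.imwrite('pics/s2.png',cv2.resize(f[max(y-75,0):y+75,max(0,x-100):x+100,::-1],None,fx=4,fy=4,interpolation=cv2.INTER_CUBIC))
E
```

```text
clock: 28.45
tool_pos: [0.4009, 0.3365, 0.1384]
tool_rot: [[-0.106, 0.994, 0.002], [0.994, 0.106, 0.001], [0.001, 0.002, -1.0]]
ft_force: [-0.2, -0.1, -3.6]
finger_gap: 0.0252
gripper_force: 88.8
96.08490846888093 [-0.00085068 -0.00257377  0.05873516]
231 374
```

View pics/s2.png

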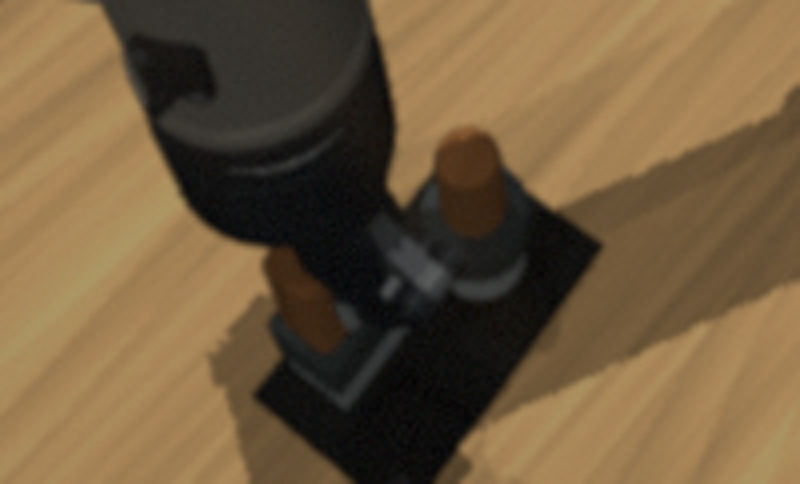

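The side view shows the stamp upright over the free half of the mat, clear of the round stamp. I'll lower it until it touches.

```bash
python3 -m handwheel '[[[-0.0008,-0.002,0.015,0],[0,0,0.02,0],[0,0,0.012,0],[0,0,0.006,0],[0,0,0.003,0],[0,0,0,0],[0,0,0,0]]]'
python3 -m handwheel '[[[0,0,0.001,0],[0,0,0.001,0],[0,0,0.0005,0],[0,0,0,0],[0,0,0,0]]]'
```

```text
clock: 29.38
tool_pos: [0.3986, 0.3352, 0.0817]
tool_rot: [[-0.106, 0.994, 0.001], [0.994, 0.106, 0.001], [0.0, 0.001, -1.0]]
ft_force: [0.3, 0.0, -4.8]
finger_gap: 0.025
gripper_force: 88.8
clock: 30.0
tool_pos: [0.3985, 0.335, 0.0791]
tool_rot: [[-0.106, 0.994, 0.001], [0.994, 0.106, 0.0], [-0.0, 0.001, -1.0]]
ft_force: [0.6, -1.3, 2.1]
finger_gap: 0.0248
gripper_force: 89.9
```

```bash
python3 -m handwheel '[[[0,0,-0.0006,0],[0,0,0,0],[0,0,0,0]]]'
python3 -m handwheel '[[[0,0,0,0],[0,0,0,0],[0,0,0,0],[0,0,0,0],[0,0,0,0],[0,0,0,0]]]' 1
python3 -m handwheel '[[[0,0,-0.01,0],[0,0,-0.03,0],[0,0,-0.05,0],[0,0,-0.05,0],[0,0,-0.03,0],[0,0,-0.01,0],[0,0,0,0],[0,0,0,0],[0,0,0,0]]]'
python3 - <<'E'
from h import *
w=env.grab_frame('wrist');f=env.grab_frame('side')
cv2.imwrite('pics/fin.png',cv2.resize(np.hstack([w,f])[:,:,::-1],(800,300),interpolation=cv2.INTER_AREA))
E
```

```text
clock: 30.38
tool_pos: [0.3985, 0.335, 0.0795]
tool_rot: [[-0.106, 0.994, 0.0], [0.994, 0.106, 0.0], [0.0, 0.0, -1.0]]
ft_force: [0.4, -0.1, 2.2]
finger_gap: 0.025
gripper_force: 89.7
clock: 31.12
tool_pos: [0.3983, 0.3349, 0.0794]
tool_rot: [[-0.106, 0.994, 0.0], [0.994, 0.106, -0.0], [-0.0, 0.0, -1.0]]
ft_force: [-0.4, -0.4, -1.2]
finger_gap: 0.0854
gripper_force: 0.0
clock: 32.25
tool_pos: [0.3978, 0.3343, 0.2581]
tool_rot: [[-0.106, 0.994, -0.002], [0.994, 0.106, -0.001], [-0.001, -0.002, -1.0]]
ft_force: [0.4, -0.4, 0.2]
finger_gap: 0.0851
gripper_force: 0.0
```

View pics/fin.png

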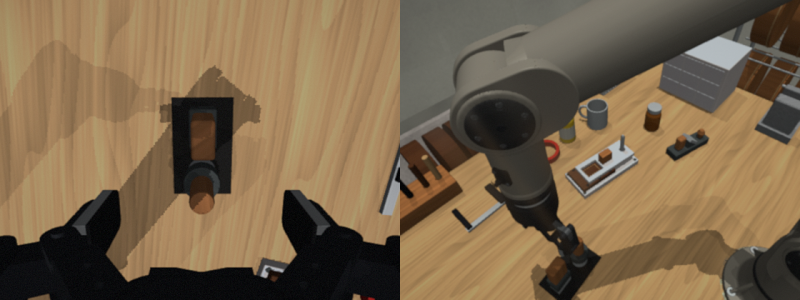

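The stamp stands on the free half of the mat next to the round stamp, the guide is still seated on the jig, and the arm is clear.

```bash
python3 -c "
from rig import env
print(env.job_done())"
```

```text
the job is handed in; nothing more can be done
None
```

The job is done and handed in at about 32 s: the guide is seated over the rod with the mark centred in its window, the oblong was stamped at about 6 mm of spring travel (about 10 N), and the stamp stands upright on the free half of the mat beside the round stamp.

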